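# Fit the drive sleeve and hold the jog dial at its third click

## Task

Pick up the green drive sleeve, slip it upright over the upright spindle of the food processor so that it sits fully down on the steel deck, and let go of it. Then press the dial's orange lever down with the fingers, past the first and second clicks to the third (jog) click but not on to the end stop, and hold it there for a couple of seconds against its return spring: finish while still holding it, sleeve still home. Do not press the lever before the sleeve is on, and leave the tumbler, jar, mug, bowl and tin where they stand.

Things in the scene. Friction and masses are not known exactly. Their poses are not given: they have to be found in the camera images.
- processor: Food processor motor base, fixed to the counter: white housing 200 mm (its x) by 260 mm (its y). Origin on the counter under its centre, z up. Its +y two thirds have a steel deck 100 mm above the counter, carrying the spindle. At its -y end stands a white control tower, 90 mm in x (from -45 to +45), from y = -50 to -125 mm, top 163 mm above the counter; the black dial is on the tower's +x face. The dial belongs to this body.
- spindle_base (a point): Foot of the spindle: point on the spindle's axis at the height of the steel deck, 100 mm above the counter; at (0, 45, 100) mm in the processor's frame. The dark steel spindle is an upright round pin 16 mm in diameter and 50 mm tall, its top 10 mm tapering to 8 mm. Around it lies a flat grey disc flush with the deck.
- sleeve: Green plastic drive sleeve, a plain upright tube: outside diameter 40 mm, bore 20 mm right through, height 60 mm, about 0.1 kg. Origin at the centre of its underside, z along the bore. It starts standing upright on the counter.
- dial_axis (a point): Point on the dial's axis of turn, at (53, -100, 115) mm in the processor's frame; the axis runs level along the processor's x. The black dial disc is 70 mm in diameter.
- dial_lever (a point): Centre of the orange round bar at the end of the dial's lever: bar 18 mm in diameter, 40 mm long, lying level along the processor's x. It is 75 mm from the dial's axis, on the processor's -y side, and moves with the dial: at rest the lever slopes 0.70 rad above level, and it swings down about the axis. Nothing but the thin lever is beneath or beside it; it can be pressed from above with closed fingers.
- dial (a joint): Turn of the dial in rad: 0 at rest (lever 0.70 rad above level), growing as the lever is pressed down. Clicks (notches) at 0.35, 0.70 and 1.05 (lever 0.35 rad below level, bar centre 26 mm lower than the axis); end stop at 1.30. The spring always returns it to 0 when let go, from any click. Pressing the bar takes about 8 N to leave rest, then rises and falls between about 4 and 11 N over the clicks; holding the third click takes about 5 to 11 N.
- tumbler: Bystander: steel tumbler, 68 mm in diameter, 85 mm tall; origin at the centre of its underside.
- jar: Bystander: amber glass jar with red lid, 60 mm in diameter, 80 mm tall; origin at the centre of its underside.
- mug: Bystander: blue mug, 80 mm in diameter, 80 mm tall; origin at the centre of its underside.
- bowl: Bystander: white bowl, 140 mm in diameter, 55 mm tall; origin at the centre of its underside.
- tin: Bystander: tin can with a yellow band, 72 mm in diameter, 95 mm tall; origin at the centre of its underside.

How it is judged:
On the way, in this order (a step that is already met when the one before it is completed fails the run):
1. the sleeve is over the spindle, fully down on the deck, upright and let go (horizontal distance between sleeve and spindle_base below 0.005 m and z of sleeve in the frame of processor between 0.095 and 0.104 m and angle between sleeve's own z axis and vertical below 0.12 rad and contact force between the fingers and sleeve below 0.2 N), for 0.3 s.
2. the dial is held by the fingers at the third click for 1.5 s (value of joint dial between 0.92 and 1.18 rad and contact force between the fingers and processor above 2 N), for 1.5 s.
At the end, for the whole second after the job is handed in: The fingers hold the dial at the third click (0.92 to 1.18 rad, still, pushed with more than 2 N) while the sleeve sits on the spindle: axis within 5 mm of the spindle's, underside within 4 mm of the deck, tilted under 0.12 rad, at rest and not touched by the fingers (all of step 1 and all of step 2 and velocity of joint dial between -0.1 and 0.1 rad/s and linear speed of sleeve below 0.03 m/s); the arm keeps its last pose, push and grip.
It fails at once if the dial is turned more than 0.3 rad while the sleeve is not on the spindle (value of joint dial above 0.3 rad and horizontal distance between sleeve and spindle_base above 0.015 m).
It fails at once if the tumbler, jar, mug, bowl or tin is shifted by more than 30 mm (distance of any of tumbler, jar, mug, bowl, tin from where it was at the start of the episode above 0.03 m).
It also fails if it takes over 64 s, if anything falls off the work surface, if the arm or the gripper's body presses on something with over 40 N, if the wrist force passes 120 N, or if a joint passes its speed limit or range.

## Robot

A 6-joint arm with a two-finger parallel gripper is mounted at the origin on the work surface. World frame = base frame: x ahead of the robot, y to its left, z up, the work surface at z = 0. Lengths are in m, angles in rad, forces in N, time in s.
With the tool pointing down it reaches from about 0.2 to 0.875 m from the base axis. Payload 3.4 kg.
Tool frame: the origin (TCP) lies midway between the tips of the shut fingers; the grasp point (between the pads) lies 19 mm behind it; x points along the fingers, y is the direction in which the jaws open and shut, and the axes are right-handed (so a half turn about x gives the same grasp; the last joint's range is limited). The gripper opens to 94 mm and grips with 3 to 60 N. Pads are 16 mm wide; open, the fingers measure 119 mm over their backs; the gripper's body (75 mm by 177 mm) begins 78 mm behind the grasp point.
Start: joints at [-1.223, 0.276, 1.505, -0, 1.361, -0.121], TCP at [0.26, -0.513, 0.205] pointing down, gripper open.
Joint ranges: [-2.89, 2.89], [-0.75, 2.08], [0.22, 2.7], [-1.18, 4.32], [0.11, 2.71], [-2.7, 2.7]. Speed limits (rad/s): [2.57, 2.57, 3.14, 3.14, 3.14, 3.14].

## Interface

Orientations are given as a unit quaternion [w, x, y, z].
In Python, from plant import ctrl, viewer, close_job gives the robot as it stands.
- The arm moves only by the tool send_rows, never from a script. Its argument "series" is a list of rows, each a list of 3 entries, a list of its own where there are three numbers: the turn, a rotation vector about the world's x, y, z in rad, then the shift along the world's x, y, z in mm, then the opening, from 0 (shut) to 1 (fully open). A call has 1 to 5 rows; each row shifts and turns the commanded pose from where the row before left it; what a row does not reach is not made up. A row lasts 1/10 s, in which the tool goes at most 50 mm and 8.59 degrees, less where a joint would pass 70% of its speed; a pose out of reach is approached as far as the arm can. A call with a gripper value outside its range is refused whole. The fingers move at their own pace and stop on an object; "force" is the grip in N (left out, the last holds). Time passes only in rows, so rows that do not move let the fingers close. It gives the time, the measured TCP pose, the force and the opening at its end, in the units of the state.
- ctrl.get_state(): the state, without advancing time (a new reading comes with each control period).
- viewer.get_image(name): name is "scene" or "top" or "wrist"; returns the picture (384x512x3 uint8, red, green, blue); there is no depth.
- viewer.camera_info(name): a dict with "fx", "fy", "cx", "cy" (pixels), "world_to_cam" (4x4, takes a point from world to camera coordinates). Camera axes: x right, y down, z forward; pixel columns grow to the right and rows downward; lengths in m; the calibration is good to about 2 mm. A picture is of the moment at which its call begins: read the wrist's pose just before it. camera_info takes no time and is no camera call; for the wrist camera it gives the pose at the moment of the call.
- close_job(): hands the job in, once; it reports no verdict.
The state is a dict: "clock": time; "q": joint angles; "joint_velocities": joint speeds; "tau": joint torques, N m; "eef_pos": TCP position; "tool_rot": TCP orientation; "force": force on the tool from outside, world axes, zero at the start; "torque": the same for the moment, N m; "gripper_width": opening from 0.0 (shut) to 1.0 (fully open).
Only numpy, scipy, OpenCV 4.12 (cv2) and the standard library are available. Lean on these libraries where they do the work, as an engineer would, in place of code of your own. Each camera call takes 0.05 s, during which the arm holds its last target.

## Working session

There is one attempt and no reset: what is moved stays moved. The work goes in short steps, Python scripts to look and compute and a tool call to move; the robot and the scene stay as the last step left them, time stands still between calls to the robot, and variables do not carry over. Pictures are saved under pics/ and viewed, and the job is handed in when it is done.

Besides the shell and the picture viewer there is one more tool, called after "Emit:" as a command line: name --argument value ..., lists and objects as JSON in quotes. send_rows: Moves the arm, as the interface text tells. Its arguments: {"type":"object","properties":{"series":{"type":"array","items":{"type":"array"}},"force":{"type":"number"}},"required":["series"]}

```bash
ls; mkdir -p pics
python3 - <<'E'
from plant import ctrl,viewer
import cv2
s=ctrl.get_state();print(s)
for n in("scene","top","wrist"):
    i=viewer.camera_info(n);print(n,i)
    cv2.imwrite(f"pics/{n}0.png",cv2.cvtColor(viewer.get_image(n),cv2.COLOR_RGB2BGR))
E
```

```text
pics
{'clock': 0.0, 'q': array([-1.22299559e+00,  2.76598987e-01,  1.50610429e+00, -3.94095133e-05,
        1.36072674e+00, -1.20996218e-01]), 'joint_velocities': array([-4.48443298e-05, -1.47399400e-03, -1.39789161e-03, -1.45556025e-03,
        7.16650314e-04, -1.85911568e-03]), 'tau': array([ 2.14551161e-03, -4.04576290e+01, -2.37231785e+01,  7.05652032e-02,
        3.47267557e-02, -1.36421695e-04]), 'eef_pos': array([ 0.2595798 , -0.51243099,  0.20461399]), 'tool_rot': array([-0.16359005, -0.68768239, -0.16487783,  0.68785648]), 'force': array([0.71842659, 0.35472161, 0.47851592]), 'torque': array([ 0.00841216,  0.01209539, -0.02055419]), 'gripper_width': 0.9988644413398649}
scene {'fx': 455.3780812689129, 'fy': 455.3780812689129, 'cx': 260.7159343872347, 'cy': 194.61518914760816, 'world_to_cam': array([[-0.46652611,  0.88425997,  0.02092091,  0.28355904],
       [ 0.63642752,  0.35201039, -0.68632987, -0.28067095],
       [-0.61425841, -0.30687616, -0.72698943,  1.73864076],
       [ 0.        ,  0.        ,  0.        ,  1.        ]])}
top {'fx': 440.9646540500509, 'fy': 440.9646540500509, 'cx': 260.0643989194333, 'cy': 184.97500657939855, 'world_to_cam': array([[ 9.73434935e-05, -9.99948570e-01, -1.01413674e-02,
        -2.75242529e-02],
       [-9.95750060e-01,  8.37061985e-04, -9.20929778e-02,
         6.24365670e-01],
       [ 9.20967304e-02,  1.01072319e-02, -9.95698768e-01,
         1.12448393e+00],
       [ 0.00000000e+00,  0.00000000e+00,  0.00000000e+00,
         1.00000000e+00]])}
wrist {'fx': 280.2740356495516, 'fy': 280.2740356495516, 'cx': 255.7868637827022, 'cy': 191.73844601117003, 'world_to_cam': array([[ 0.45230722, -0.89186094, -0.00149702, -0.57543217],
       [-0.86114153, -0.4371634 ,  0.25946759, -0.02804305],
       [-0.23206345, -0.11606992, -0.96575065,  0.39215971],
       [ 0.        ,  0.        ,  0.        ,  1.        ]])}
```

View pics/scene0.png

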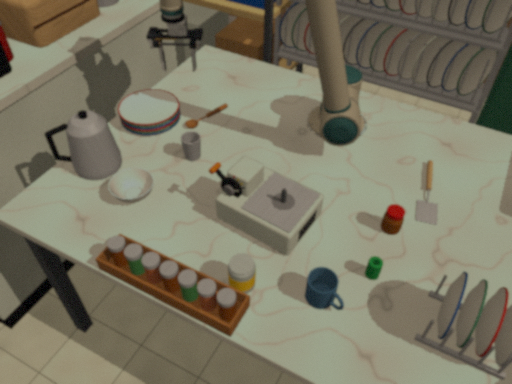

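View pics/top0.png

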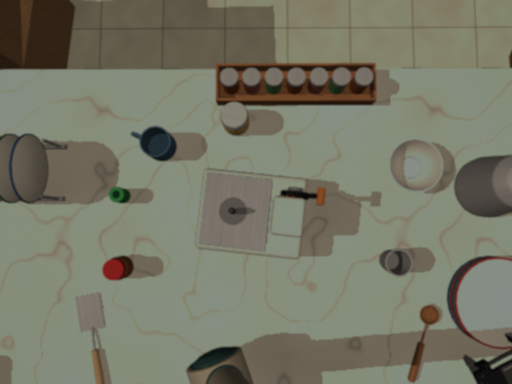

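View pics/wrist0.png

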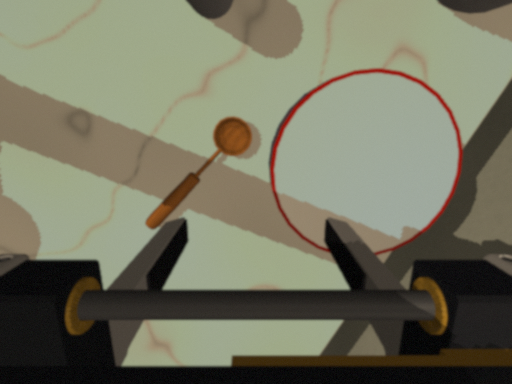

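The scene shot shows the processor in the middle, with its spindle at about (283,195) and the orange bar at (215,168). The green sleeve is at (374,267). In the top view the sleeve is at (119,194), the spindle at (232,210) and the bar at (320,196). The wrist shot shows only the plate and the spoon.

```bash
cat > h.py <<'E'
import numpy as np,cv2
from plant import ctrl,viewer
def ray(i,p):
    T=i["world_to_cam"];R=T[:3,:3];c=-R.T@T[:3,3]
    d=R.T@np.array([(p[0]-i["cx"])/i["fx"],(p[1]-i["cy"])/i["fy"],1]);return c,d
def plane(i,p,z):
    c,d=ray(i,p);return c+d*(z-c[2])/d[2]
def tri(i1,p1,i2,p2):
    c1,d1=ray(i1,p1);c2,d2=ray(i2,p2)
    s=np.linalg.lstsq(np.array([d1,-d2]).T,c2-c1,rcond=None)[0]
    a,b=c1+s[0]*d1,c2+s[1]*d2;return (a+b)/2,np.linalg.norm(a-b)
def proj(i,P):
    P=i["world_to_cam"]@np.append(P,1);return np.array([i["fx"]*P[0]/P[2]+i["cx"],i["fy"]*P[1]/P[2]+i["cy"]])
def blobs(bgr,lo,hi,amin=15):
    m=cv2.inRange(cv2.cvtColor(bgr,cv2.COLOR_BGR2HSV),lo,hi)
    n,l,st,c=cv2.connectedComponentsWithStats(m);
    return [(st[k].tolist(),c[k].round(1).tolist()) for k in range(1,n) if st[k][4]>=amin],l
def snap(n,f):
    i=viewer.camera_info(n);b=cv2.cvtColor(viewer.get_image(n),cv2.COLOR_RGB2BGR);cv2.imwrite(f"pics/{f}.png",b);return i,b
E
python3 - <<'E'
from h import *
for n in("scene","top"):
    b=cv2.imread(f"pics/{n}0.png")
    print(n,"green",blobs(b,(45,120,40),(85,255,255))[0])
    print("orange",blobs(b,(5,150,120),(18,255,255))[0])
b=cv2.imread("pics/top0.png");c=cv2.resize(b[150:280,90:340],None,fx=3.2,fy=3.2,interpolation=cv2.INTER_CUBIC);cv2.imwrite("pics/topc.png",c)
b=cv2.imread("pics/scene0.png");c=cv2.resize(b[140:310,190:400],None,fx=3.5,fy=3.5,interpolation=cv2.INTER_CUBIC);cv2.imwrite("pics/scenec.png",c)
E
```

```text
scene green [([487, 60, 25, 72, 483], [501.1, 101.2]), ([479, 113, 10, 10, 25], [484.0, 117.7]), ([507, 113, 5, 17, 31], [509.7, 122.0]), ([366, 257, 16, 22, 237], [373.6, 267.6]), ([130, 261, 14, 14, 113], [136.4, 267.3]), ([183, 287, 15, 14, 119], [189.5, 294.0])]
orange [([244, 39, 7, 5, 19], [246.9, 41.3]), ([187, 120, 8, 6, 34], [190.6, 122.8]), ([210, 163, 10, 10, 50], [214.7, 167.5]), ([128, 274, 47, 24, 69], [149.6, 284.8]), ([228, 286, 17, 9, 33], [236.1, 289.5]), ([182, 301, 12, 7, 21], [187.6, 304.2]), ([198, 310, 33, 16, 72], [212.6, 317.0])]
top green [([329, 83, 7, 10, 24], [331.8, 86.9]), ([110, 188, 19, 14, 164], [117.7, 194.3])]
orange [([317, 188, 7, 16, 96], [320.2, 195.5])]
```

View pics/topc.png

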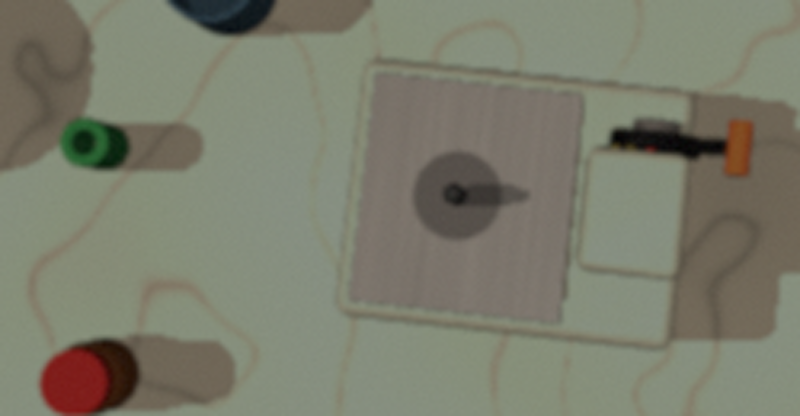

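View pics/scenec.png

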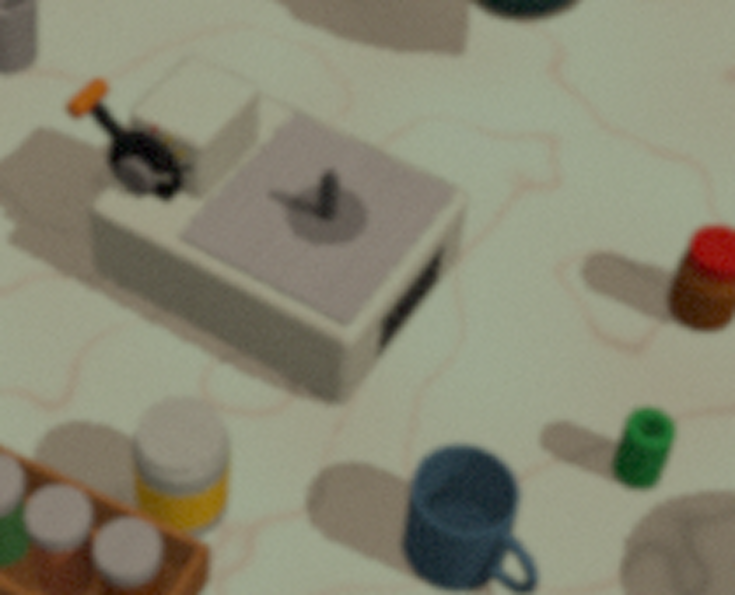

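The top crop shows the sleeve bore at (85,143), the spindle tip at (455,193) and the bar at (738,147). In the scene crop the bore is at (655,424), the tip at (329,175) and the disc centre at (327,211).

Run:
```python
from h import *
S=viewer.camera_info("scene");T=viewer.camera_info("top")
t=lambda x,y:((x+.5)/3.2-.5+90,(y+.5)/3.2-.5+150)
s=lambda x,y:((x+.5)/3.5-.5+190,(y+.5)/3.5-.5+140)
for n,a,b in [("bore",t(85,143),s(655,424)),("tip",t(455,193),s(329,175)),("disc",t(457,196),s(327,211)),("bar",(320.2,195.5),(214.7,167.5))]:
    P,e=tri(T,a,S,b);print(n,P.round(4),round(e,4))
print("bore z.06",plane(T,t(85,143),.06).round(4),plane(S,s(655,424),.06).round(4))
print("disc z.1",plane(T,t(457,196),.1).round(4),plane(S,s(327,211),.1).round(4))
for n,p in [("tl",(374,62)),("tr",(692,93)),("br",(668,347)),("bl",(341,312))]:
    print(n,plane(T,t(*p),.1).round(4))
print("towertop",[plane(T,t(*p),.163).round(4) for p in[(593,150),(688,155),(677,274),(580,265)]])
print("jar",plane(T,t(75,381),.08).round(3),"mug",plane(T,(157,142),.08).round(3))
```

```text
bore [0.5966 0.3416 0.0599] 0.0066
tip [0.5541 0.0389 0.1452] 0.004
disc [0.5535 0.0401 0.1026] 0.003
bar [ 0.5868 -0.1662  0.1639] 0.0027
bore z.06 [0.5978 0.3383 0.06  ] [0.5947 0.3445 0.06  ]
disc z.1 [0.5542 0.0389 0.1   ] [0.5506 0.0405 0.1   ]
tl [0.6573 0.1034 0.1   ]
tr [ 0.6331 -0.1409  0.1   ]
br [ 0.4405 -0.121   0.1   ]
bl [0.4665 0.1263 0.1   ]
towertop [array([ 0.5852, -0.0634,  0.163 ]), array([ 0.5815, -0.1317,  0.163 ]), array([ 0.4965, -0.1231,  0.163 ]), array([ 0.5029, -0.0539,  0.163 ])]
jar [0.413 0.334 0.08 ] mug [0.729 0.232 0.08 ]
```

```bash
cat >> h.py <<'E'
from scipy.spatial.transform import Rotation as Ro
def toolR(s):
    w,x,y,z=s["tool_rot"];return Ro.from_quat([x,y,z,w])
E
python3 - <<'E'
from h import *
s=ctrl.get_state();R=toolR(s).as_matrix();print(R.round(3))
i=viewer.camera_info("wrist");T=i["world_to_cam"];c=-T[:3,:3].T@T[:3,3];print("cam in tool",(R.T@(c-s["eef_pos"])).round(4));print("cam fwd in tool",(R.T@T[2,:3]).round(3))
print(np.array(proj(i,s["eef_pos"])).round(1))
# desired: x down, y along proc x (or opposite), turn vector
for yaw in (-.1,-.1+np.pi):
    y=np.array([np.cos(yaw),np.sin(yaw),0]);x=np.array([0,0,-1.]);D=np.array([x,y,np.cross(x,y)]).T
    print(yaw,(Ro.from_matrix(D)*toolR(s).inv()).as_rotvec().round(3))
E
```

```text
[[-0.     0.452 -0.892]
 [ 0.001 -0.892 -0.452]
 [-1.    -0.001 -0.   ]]
cam in tool [-0.1804  0.0012 -0.075 ]
cam fwd in tool [0.966 0.    0.26 ]
[254.  228.7]
-0.1 [-1.000e-03 -1.000e-03  1.002e+00]
3.041592653589793 [-1.00e-03  1.00e-03 -2.14e+00]
```

Emit:
send_rows --series '[[[0, 0, 0.1], [10, 30, 20], 1], [[0, 0, 0.1], [17, 43, 10], 1], [[0, 0, 0.1], [17, 43, 10], 1], [[0, 0, 0.1], [17, 43, 0], 1], [[0, 0, 0.1], [17, 43, 0], 1]]'

```text
clock: 0.65
eef_pos: [0.3382, -0.3094, 0.2457]
tool_rot: [0.331, 0.625, 0.33, -0.625]
force: [1.2, -0.6, 0.3]
gripper_width: 1.004
```

Emit:
send_rows --series '[[[0, 0, 0.1], [17, 43, 0], 1], [[0, 0, 0.1], [17, 43, 0], 1], [[0, 0, 0.1], [17, 43, 0], 1], [[0, 0, 0.1], [17, 43, 0], 1], [[0, 0, 0.1], [17, 43, 0], 1]]'

```text
clock: 1.15
eef_pos: [0.423, -0.0941, 0.2455]
tool_rot: [0.475, 0.524, 0.475, -0.524]
force: [1.2, -0.7, 0.9]
gripper_width: 0.999
```

Emit:
send_rows --series '[[[0, 0, 0], [17, 43, 0], 1], [[0, 0, 0], [17, 43, 0], 1], [[0, 0, 0], [17, 43, 0], 1], [[0, 0, 0], [17, 43, 0], 1], [[0, 0, 0], [17, 43, 0], 1]]'

```text
clock: 1.65
eef_pos: [0.508, 0.121, 0.2454]
tool_rot: [-0.474, -0.525, -0.474, 0.525]
force: [0.3, -0.2, -0.0]
gripper_width: 1.002
```

Emit:
send_rows --series '[[[0, 0, 0], [17, 43, 0], 1], [[0, 0, 0], [17, 43, 0], 1], [[0, 0, 0], [17, 43, 0], 1], [[0, 0, 0], [17, 43, 0], 1], [[0, 0, 0], [10, 30, 0], 1]]'

```text
clock: 2.15
eef_pos: [0.5864, 0.3239, 0.2445]
tool_rot: [-0.474, -0.524, -0.474, 0.525]
force: [-0.3, -0.0, 0.4]
gripper_width: 1.004
```

Emit:
send_rows --series '[[[0, 0, 0], [10, 17, -25], 1], [[0, 0, 0], [0, 0, -20], 1], [[0, 0, 0], [0, 0, 0], 1]]'

```text
clock: 2.45
eef_pos: [0.5938, 0.3378, 0.1962]
tool_rot: [-0.473, -0.522, -0.475, 0.527]
force: [-0.3, -0.3, -0.4]
gripper_width: 0.998
```

Run:
```python
from h import *
s=ctrl.get_state();print(s["eef_pos"],toolR(s).as_matrix().round(3).tolist())
i,b=snap("wrist","w1");print(proj(i,s["eef_pos"]))
print(blobs(b,(45,100,30),(85,255,255),60)[0])
```

```text
[0.59376478 0.33776936 0.19619126] [[-0.007, 0.995, -0.101], [-0.003, -0.101, -0.995], [-1.0, -0.007, 0.004]]
[255.2898716  227.60526583]
[([244, 158, 33, 39, 931], [260.0, 177.8])]
```

View pics/w1.png

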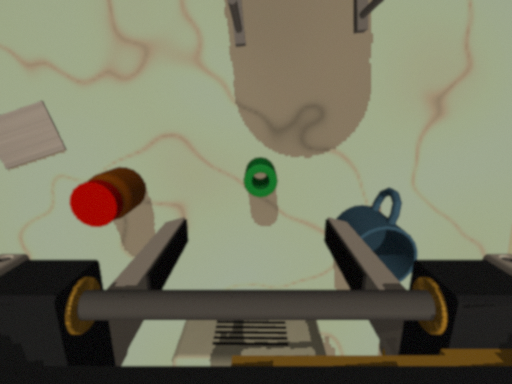

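The wrist shot shows the sleeve ring at about (261,178). The jar is at (98,202) and the mug at (380,240), both well clear.

Run:
```python
from h import *
b=cv2.imread("pics/w1.png")
c=cv2.resize(b[150:205,235:290],None,fx=10,fy=10,interpolation=cv2.INTER_CUBIC);cv2.imwrite("pics/w1c.png",c)
m=cv2.inRange(cv2.cvtColor(b,cv2.COLOR_BGR2HSV),(45,80,20),(85,255,255))[150:205,235:290]
cs,h=cv2.findContours(m,cv2.RETR_CCOMP,cv2.CHAIN_APPROX_NONE);i=viewer.camera_info("wrist")
for k,x in enumerate(cs):
    if len(x)>8:
        e=cv2.fitEllipse(x);p=(e[0][0]+235,e[0][1]+150);print(h[0][k],p,e[1],plane(i,p,.06).round(4))
for p in [(-20,0),(20,0)]:
    pass
```

```text
[-1 -1  1 -1] (259.9936408996582, 177.56259727478027) (32.23646545410156, 39.087318420410156) [0.5999 0.3424 0.06  ]
[-1 -1 -1  0] (259.79558181762695, 175.80373573303223) (8.047810554504395, 12.990577697753906) [0.5998 0.3445 0.06  ]
```

View pics/w1c.png

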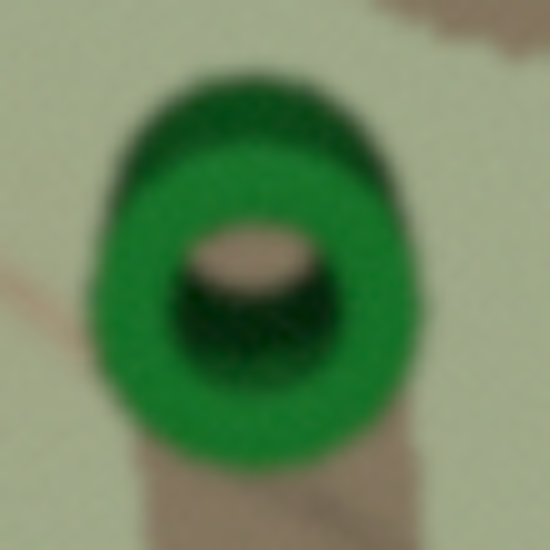

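The ring's top face is centred at (256,305) in the crop, which is pixel (260.1,180.0). I'll move down and take a second look for parallax and height.

Emit:
send_rows --series '[[[0, 0, 0], [4, 3, -40], 1], [[0, 0, 0], [0, 0, -20], 1], [[0, 0, 0], [0, 0, 0], 1], [[0, 0, 0], [0, 0, 0], 1]]'

```text
clock: 2.9
eef_pos: [0.6005, 0.3409, 0.1421]
tool_rot: [0.474, 0.526, 0.473, -0.524]
force: [0.5, -0.0, -0.1]
gripper_width: 1.0
```

Run:
```python
from h import *
i1=viewer.camera_info("wrist")
s=ctrl.get_state();print(s["eef_pos"],toolR(s).as_matrix().round(3).tolist())
i,b=snap("wrist","w2")
st=blobs(b,(45,100,30),(85,255,255),60)[0];print(st)
x,y,w,h,_=max((q[0] for q in st),key=lambda q:q[4])
c=cv2.resize(b[y-8:y+h+8,x-8:x+w+8],None,fx=8,fy=8,interpolation=cv2.INTER_CUBIC);cv2.imwrite("pics/w2c.png",c);print(x-8,y-8)
```

```text
[0.60051957 0.34086478 0.14212124] [[0.002, 0.995, -0.102], [0.001, -0.102, -0.995], [-1.0, 0.002, -0.001]]
[([234, 169, 39, 48, 1402], [253.3, 193.0])]
226 161
```

View pics/w2c.png

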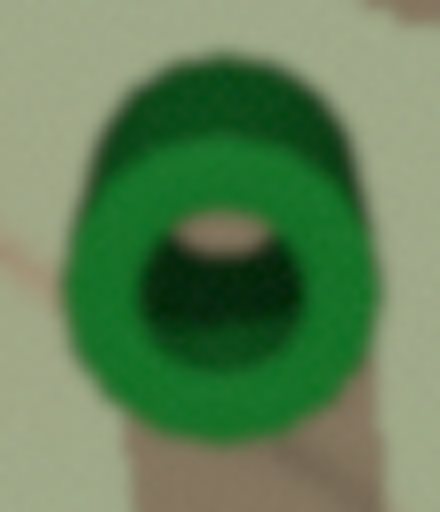

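The ring centre is at (223,286) in the crop, which is pixel (253.4,196.3).

Run:
```python
from h import *
i=viewer.camera_info("wrist");s=ctrl.get_state();S=viewer.camera_info("scene");T=viewer.camera_info("top")
p=(253.4,196.3);print(s["eef_pos"],plane(i,p,.06).round(4))
for q,j in [((377.1,261.1),S),((116.6,194.7),T)]:
    P,e=tri(i,p,j,q);print(P.round(4),e)
```

```text
[0.60099832 0.34117903 0.14287679] [0.5992 0.3402 0.06  ]
[0.6    0.3441 0.0673] 0.0036547604594611423
[0.5981 0.3389 0.0549] 0.0017791640606084004
```

Emit:
send_rows --series '[[[0, 0, 0], [-2, -1, -40], 1], [[0, 0, 0], [0, 0, -40], 1], [[0, 0, 0], [0, 0, -30], 1], [[0, 0, 0], [0, 0, -10], 1], [[0, 0, 0], [0, 0, 0], 1]]'

```text
clock: 3.45
eef_pos: [0.598, 0.34, 0.0207]
tool_rot: [-0.474, -0.525, -0.474, 0.525]
force: [0.4, -0.6, -0.1]
gripper_width: 1.0
```

Emit:
send_rows --series '[[[0, 0, 0], [0, 0, 0], 0], [[0, 0, 0], [0, 0, 0], 0], [[0, 0, 0], [0, 0, 0], 0], [[0, 0, 0], [0, 0, 0], 0], [[0, 0, 0], [0, 0, 0], 0]]' --force 15

```text
clock: 3.95
eef_pos: [0.5981, 0.3401, 0.0211]
tool_rot: [0.474, 0.525, 0.474, -0.524]
force: [-0.2, -0.4, -0.4]
gripper_width: 0.609
```

Emit:
send_rows --series '[[[0, 0, 0], [0, 0, 0], 0], [[0, 0, 0], [0, 0, 0], 0], [[0, 0, 0], [0, 0, 0], 0], [[0, 0, 0], [0, 0, 0], 0], [[0, 0, 0], [0, 0, 0], 0]]'

```text
clock: 4.45
eef_pos: [0.5978, 0.34, 0.0205]
tool_rot: [0.474, 0.525, 0.474, -0.525]
force: [0.5, -0.6, 0.9]
gripper_width: 0.424
```

Emit:
send_rows --series '[[[0, 0, 0], [0, 0, 20], 0], [[0, 0, 0], [0, 0, 40], 0], [[0, 0, 0], [0, 0, 40], 0], [[0, 0, 0], [0, -10, 40], 0], [[0, 0, 0], [-10, -30, 40], 0]]'

```text
clock: 4.95
eef_pos: [0.5886, 0.3021, 0.2006]
tool_rot: [0.474, 0.525, 0.475, -0.524]
force: [0.5, -0.8, -0.7]
gripper_width: 0.429
```

Emit:
send_rows --series '[[[0, 0, 0], [-10, -40, 0], 0], [[0, 0, 0], [-10, -40, 0], 0], [[0, 0, 0], [-10, -40, 0], 0], [[0, 0, 0], [-5, -30, 0], 0], [[0, 0, 0], [0, -10, 0], 0]]'

```text
clock: 5.45
eef_pos: [0.5518, 0.1379, 0.1997]
tool_rot: [-0.473, -0.525, -0.473, 0.526]
force: [-0.2, 0.3, -2.3]
gripper_width: 0.427
```

Emit:
send_rows --series '[[[0, 0, 0], [0, 0, 0], 0], [[0, 0, 0], [0, 0, 0], 0], [[0, 0, 0], [0, 0, 0], 0]]'

```text
clock: 5.75
eef_pos: [0.5533, 0.1419, 0.1995]
tool_rot: [0.474, 0.525, 0.474, -0.524]
force: [-0.6, 0.2, -0.1]
gripper_width: 0.422
```

Run:
```python
from h import *
s=ctrl.get_state();print(s["eef_pos"],toolR(s).as_matrix().round(3).tolist())
i,b=snap("wrist","w3");print(i["world_to_cam"].round(4).tolist())
```

```text
[0.55333066 0.14194985 0.19948533] [[-0.0, 0.995, -0.101], [0.001, -0.101, -0.995], [-1.0, -0.0, -0.001]]
[[0.995, -0.1001, -0.0003, -0.5366], [-0.0966, -0.9611, 0.2589, 0.163], [-0.0262, -0.2575, -0.9659, 0.4372], [0.0, 0.0, 0.0, 1.0]]
```

View pics/w3.png

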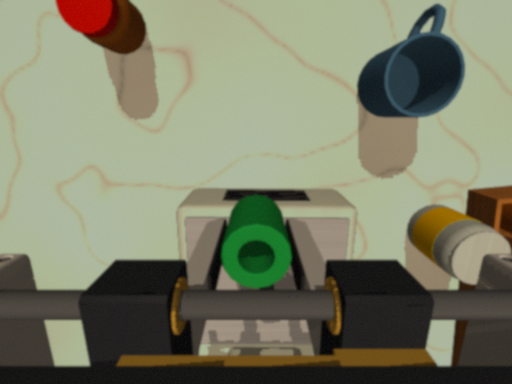

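The wrist shot shows the sleeve held upright, with its ring at about (256,256). The spindle is hidden behind it. The camera sits on the +y side, so I'll go past the spindle to see it.

Emit:
send_rows --series '[[[0, 0, 0], [0, -30, 30], 0], [[0, 0, 0], [0, -40, 0], 0], [[0, 0, 0], [0, -40, 0], 0], [[0, 0, 0], [0, -40, 0], 0], [[0, 0, 0], [0, -20, 0], 0]]'

```text
clock: 6.3
eef_pos: [0.5534, -0.0314, 0.2296]
tool_rot: [-0.474, -0.525, -0.473, 0.525]
force: [-0.4, 1.2, -0.5]
gripper_width: 0.427
```

Emit:
send_rows --series '[[[0, 0, 0], [0, 0, 0], 0], [[0, 0, 0], [0, 0, 0], 0], [[0, 0, 0], [0, 0, 0], 0], [[0, 0, 0], [0, 0, 0], 0]]'

```text
clock: 6.7
eef_pos: [0.5531, -0.0279, 0.2297]
tool_rot: [0.474, 0.524, 0.474, -0.524]
force: [0.7, -0.1, -0.6]
gripper_width: 0.425
```

Run:
```python
from h import *
s=ctrl.get_state();print(s["eef_pos"],toolR(s).as_matrix().round(3).tolist())
i,b=snap("wrist","w4")
c=cv2.resize(b[100:310,170:350],None,fx=3.5,fy=2.8 and 3.5,interpolation=cv2.INTER_CUBIC)[:599];cv2.imwrite("pics/w4c.png",c)
import pickle;pickle.dump((i,s),open("w4.pkl","wb"))
```

```text
[ 0.55306023 -0.02794321  0.22967707] [[0.0, 0.995, -0.1], [0.0, -0.1, -0.995], [-1.0, -0.0, -0.0]]
```

View pics/w4.png

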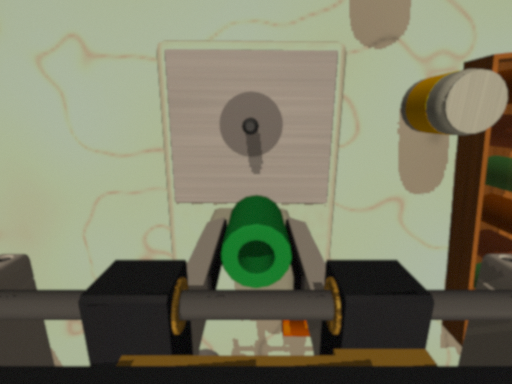

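View pics/w4c.png

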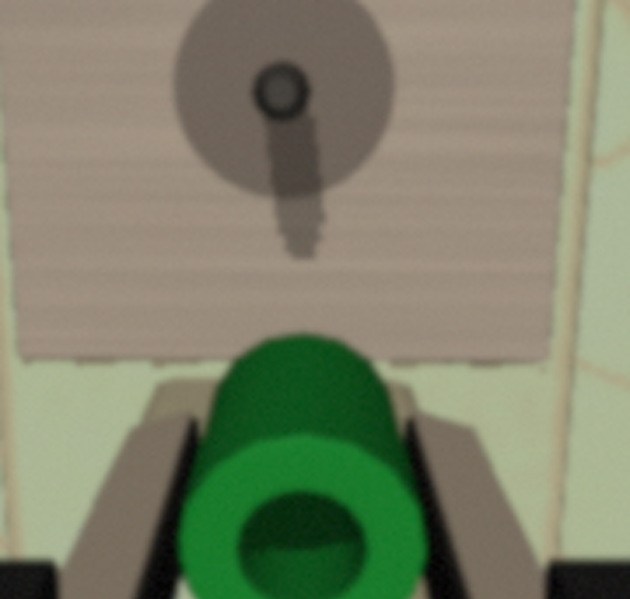

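The wrist shot shows the spindle tip at (281,92) in the crop, which is about pixel (250,126). The held sleeve's ring is at about (257,256), and the fingers and tower are clear.

Run:
```python
from h import *
import pickle
i,s=pickle.load(open("w4.pkl","rb"));b=cv2.imread("pics/w4.png");z=s["eef_pos"][2]
T=viewer.camera_info("top");S=viewer.camera_info("scene")
tip=(170+281.5/3.5-.5,100+92/3.5-.5)
print("tip.15",plane(i,tip,.15).round(4))
for q,j in [((232,210.2),T),((284,190),S)]:print("tri",[np.round(v,4) for v in tri(i,tip,j,q)])
# disc: dark grey region
g=cv2.cvtColor(b,cv2.COLOR_BGR2GRAY);print(g[124,225:282:4],g[124,190:220:6])
roi=cv2.GaussianBlur(g,(3,3),0)[85:200,205:300];thr=(int(g[124,235])+int(g[124,205]))//2
m=(roi<thr).astype(np.uint8)*255
cs,_=cv2.findContours(m,cv2.RETR_EXTERNAL,cv2.CHAIN_APPROX_NONE);c=max(cs,key=cv2.contourArea)
c=c[c[:,0,1]<45]  # above shadow
e=cv2.fitEllipse(c);p=(e[0][0]+205,e[0][1]+85);print("disc",p,e[1],plane(i,p,.1).round(4))
# ring
hsv=cv2.cvtColor(b,cv2.COLOR_BGR2HSV)[215:300,215:300]
m=cv2.inRange(hsv,(45,80,95),(85,255,255));cs,_=cv2.findContours(m,cv2.RETR_EXTERNAL,cv2.CHAIN_APPROX_NONE);c=max(cs,key=cv2.contourArea)
e=cv2.fitEllipse(c);p=(e[0][0]+215,e[0][1]+215);print("ring",p,e[1])
P=plane(i,p,z+.0395);print(P.round(4),"rel tcp",(P-s["eef_pos"]).round(4))
```

```text
tip.15 [0.5547 0.0382 0.15  ]
tri [array([0.5545, 0.0376, 0.1344]), np.float64(0.0005)]
tri [array([0.5538, 0.0399, 0.1443]), np.float64(0.004)]
[102 104 102 104  91  47  65  58  50 102 102 102 102 100 108] [144 144 144 144 143]
disc (250.69766998291016, 123.61607360839844) (61.74081039428711, 63.482826232910156) [0.5546 0.0389 0.1   ]
ring (255.8735694885254, 255.51155853271484) (63.61062240600586, 68.46378326416016)
[ 0.5534 -0.0284  0.2692] rel tcp [ 0.0004 -0.0004  0.0395]
```

Emit:
send_rows --series '[[[0, 0, 0], [1.5, 30, 0], 0], [[0, 0, 0], [0, 30, 0], 0], [[0, 0, 0], [0, 6.5, -20], 0], [[0, 0, 0], [0, 0, -25], 0], [[0, 0, 0], [0, 0, 0], 0]]'

```text
clock: 7.25
eef_pos: [0.5519, 0.0384, 0.1818]
tool_rot: [-0.473, -0.523, -0.476, 0.526]
force: [0.3, 0.8, -1.9]
gripper_width: 0.425
```

Emit:
send_rows --series '[[[0, 0, 0], [0, 0, 0], 0], [[0, 0, 0], [0, 0, 0], 0]]'

```text
clock: 7.45
eef_pos: [0.5554, 0.0371, 0.186]
tool_rot: [0.474, 0.525, 0.473, -0.524]
force: [0.4, -0.1, -0.2]
gripper_width: 0.425
```

Run:
```python
from h import *
print(ctrl.get_state()["eef_pos"])
for n in("scene","top"):
    i,b=snap(n,n+"5")
    x,y=proj(i,[.5546,.0386,.17]).astype(int);c=cv2.resize(b[y-50:y+50,x-60:x+60],None,fx=6,fy=5.9,interpolation=cv2.INTER_CUBIC);cv2.imwrite(f"pics/{n}5c.png",c)
```

```text
[0.55543428 0.03709896 0.18600748]
```

View pics/scene5c.png

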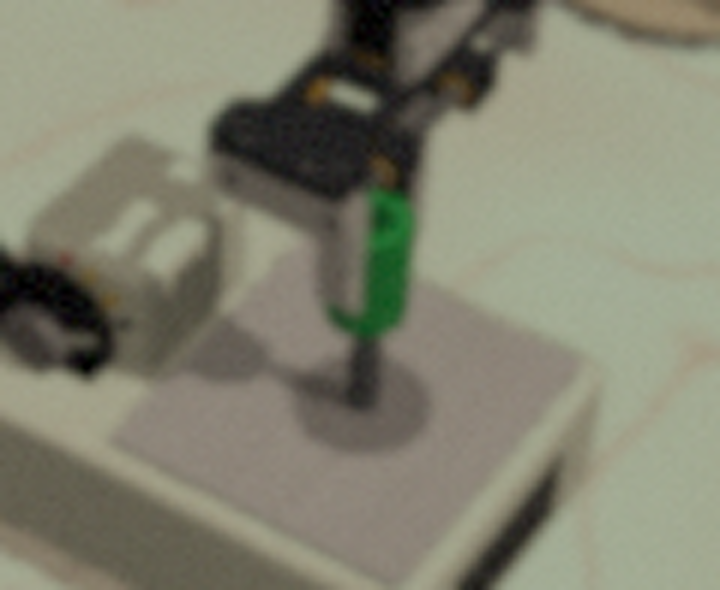

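The scene crop shows the sleeve right above the spindle, whose foot is at (360,395), and in line with it. I'll let the arm settle and then lower it.

Emit:
send_rows --series '[[[0, 0, 0], [0, 0, 0], 0], [[0, 0, 0], [0, 0, 0], 0], [[0, 0, 0], [0, 0, 0], 0]]'

```text
clock: 7.85
eef_pos: [0.5546, 0.0369, 0.185]
tool_rot: [0.474, 0.525, 0.474, -0.525]
force: [-0.4, 0.2, -1.4]
gripper_width: 0.426
```

Emit:
send_rows --series '[[[0, 0, 0], [0, 1.5, -10], 0], [[0, 0, 0], [0, 0, -8], 0], [[0, 0, 0], [0, 0, -7], 0], [[0, 0, 0], [0, 0, 0], 0], [[0, 0, 0], [0, 0, 0], 0]]'

```text
clock: 8.35
eef_pos: [0.5543, 0.0386, 0.1593]
tool_rot: [-0.474, -0.525, -0.474, 0.525]
force: [0.2, -0.8, -0.7]
gripper_width: 0.423
```

Emit:
send_rows --series '[[[0, 0, 0], [0, 0, -8], 0], [[0, 0, 0], [0, 0, -8], 0], [[0, 0, 0], [0, 0, -8], 0], [[0, 0, 0], [0, 0, -8], 0], [[0, 0, 0], [0, 0, 0], 0]]'

```text
clock: 8.85
eef_pos: [0.5534, 0.0386, 0.1261]
tool_rot: [-0.473, -0.524, -0.475, 0.526]
force: [-0.5, -0.4, -0.3]
gripper_width: 0.426
```

Emit:
send_rows --series '[[[0, 0, 0], [0, 0, -3], 0], [[0, 0, 0], [0, 0, -2], 0], [[0, 0, 0], [0, 0, -1], 0], [[0, 0, 0], [0, 0, 0], 0], [[0, 0, 0], [0, 0, 0], 0]]'

```text
clock: 9.35
eef_pos: [0.5546, 0.0386, 0.1219]
tool_rot: [0.474, 0.525, 0.474, -0.525]
force: [0.3, 0.7, -1.0]
gripper_width: 0.428
```

Emit:
send_rows --series '[[[0, 0, 0], [0, 0, -1], 0], [[0, 0, 0], [0, 0, 0], 0], [[0, 0, 0], [0, 0, 0], 0.6], [[0, 0, 0], [0, 0, 0], 0.7], [[0, 0, 0], [0, 0, 0], 0.8]]'

```text
clock: 9.85
eef_pos: [0.5547, 0.0386, 0.1209]
tool_rot: [0.474, 0.525, 0.474, -0.525]
force: [-0.8, -0.6, 0.5]
gripper_width: 0.646
```

Emit:
send_rows --series '[[[0, 0, 0], [0, 0, 0], 0.8], [[0, 0, 0], [0, 0, 0], 0.8], [[0, 0, 0], [0, 0, 0], 0.8], [[0, 0, 0], [0, 0, 0], 0.8], [[0, 0, 0], [0, 0, 0], 0.8]]'

```text
clock: 10.35
eef_pos: [0.5545, 0.0386, 0.1207]
tool_rot: [0.474, 0.525, 0.474, -0.525]
force: [0.4, -0.5, -0.0]
gripper_width: 0.8
```

Emit:
send_rows --series '[[[0, 0, 0], [0, 0, 20], 0.8], [[0, 0, 0], [0, 0, 40], 0.8], [[0, 0, 0], [0, 0, 40], 0.8], [[0, 0, 0], [0, -20, 20], 0.8], [[0, 0, 0], [0, -30, 0], 0.8]]'

```text
clock: 10.85
eef_pos: [0.5567, -0.011, 0.2448]
tool_rot: [0.477, 0.526, 0.473, -0.522]
force: [-0.0, -1.1, -0.4]
gripper_width: 0.799
```

Emit:
send_rows --series '[[[0, 0, 0], [0, -15, 0], 0], [[0, 0, 0], [0, 0, 0], 0], [[0, 0, 0], [0, 0, 0], 0], [[0, 0, 0], [0, 0, 0], 0], [[0, 0, 0], [0, 0, 0], 0]]'

```text
clock: 11.35
eef_pos: [0.5543, -0.0254, 0.2403]
tool_rot: [-0.474, -0.525, -0.474, 0.525]
force: [0.4, 0.5, 0.2]
gripper_width: 0.408
```

Run:
```python
from h import *
s=ctrl.get_state();print(s["eef_pos"],s["gripper_width"])
i,b=snap("wrist","w6")
import pickle;pickle.dump((i,s),open("w6.pkl","wb"))
i,b=snap("scene","scene6")
c=cv2.resize(b[130:280,170:350],None,fx=4,fy=4,interpolation=cv2.INTER_CUBIC);cv2.imwrite("pics/scene6c.png",c)
```

```text
[ 0.55429791 -0.02542506  0.24027836] 0.4082965445211003
```

View pics/w6.png

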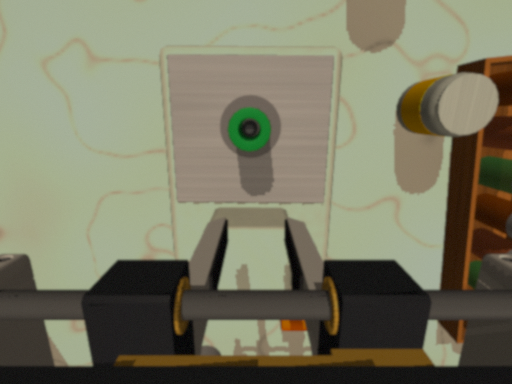

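View pics/scene6c.png

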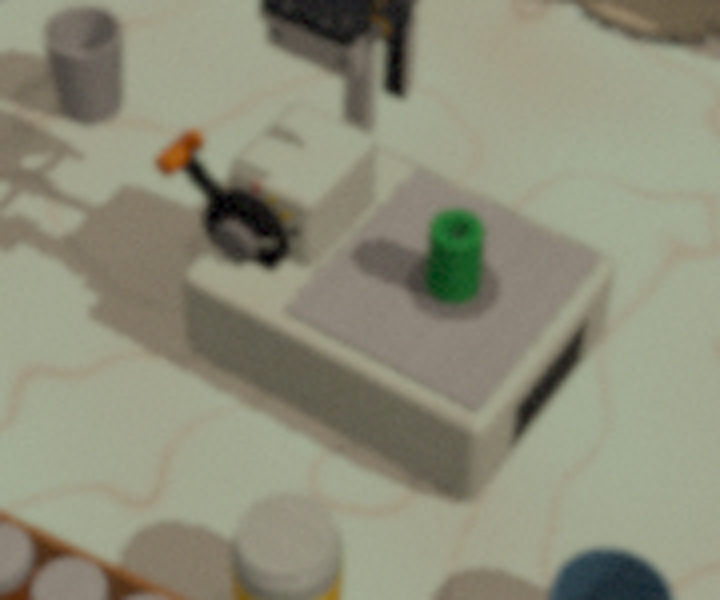

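The sleeve stands on the deck around the spindle, with its ring at (250,130) in the wrist view. I'll check the fit numerically and then go past the bar to view it.

Run:
```python
from h import *
import pickle
i,s=pickle.load(open("w6.pkl","rb"));b=cv2.imread("pics/w6.png")
m=cv2.inRange(cv2.cvtColor(b,cv2.COLOR_BGR2HSV)[90:170,210:290],(45,80,95),(85,255,255));cs,_=cv2.findContours(m,cv2.RETR_EXTERNAL,cv2.CHAIN_APPROX_NONE);c=max(cs,key=cv2.contourArea)
e=cv2.fitEllipse(c);p=(e[0][0]+210,e[0][1]+90);print(p,e[1],plane(i,p,.16).round(4))
P=plane(i,p,.16);dep=(i["world_to_cam"]@np.append(P,1))[2];print("dia if z=.16",e[1][0]/i["fx"]*dep)
```

```text
(248.92021560668945, 128.43154907226562) (42.4640998840332, 43.13193893432617) [0.5547 0.0385 0.16  ]
dia if z=.16 0.038560141786022704
```

Emit:
send_rows --series '[[[0, 0, 0], [10, -40, 0], 0], [[0, 0, 0], [10, -45, 0], 0], [[0, 0, 0], [10, -45, 0], 0], [[0, 0, 0], [2, -45, 0], 0], [[0, 0, 0], [0, -45, 0], 0]]'

```text
clock: 11.95
eef_pos: [0.587, -0.2476, 0.2404]
tool_rot: [0.474, 0.525, 0.474, -0.524]
force: [0.9, 0.4, -0.7]
gripper_width: 0.003
```

Emit:
send_rows --series '[[[0, 0, 0], [0, 0, 0], 0], [[0, 0, 0], [0, 0, 0], 0], [[0, 0, 0], [0, 0, 0], 0], [[0, 0, 0], [0, 0, 0], 0]]'

```text
clock: 12.35
eef_pos: [0.5866, -0.2447, 0.241]
tool_rot: [0.474, 0.525, 0.474, -0.524]
force: [0.2, 0.6, -0.6]
gripper_width: 0.004
```

Run:
```python
from h import *
s=ctrl.get_state();print(s["eef_pos"],s["gripper_width"])
i,b=snap("wrist","w7")
import pickle;pickle.dump((i,s),open("w7.pkl","wb"))
print(blobs(b,(5,150,100),(18,255,255),60)[0])
```

```text
[ 0.58660468 -0.24474799  0.24096294] 0.003661688900227105
[([446, 0, 28, 216, 1367], [457.7, 109.7]), ([493, 14, 18, 16, 187], [501.6, 21.6]), ([488, 66, 17, 14, 174], [496.0, 72.7]), ([224, 105, 46, 21, 932], [246.7, 114.8]), ([483, 115, 16, 11, 143], [491.1, 119.7]), ([478, 159, 15, 11, 125], [485.2, 163.8]), ([103, 355, 32, 5, 75], [119.2, 356.1])]
```

View pics/w7.png

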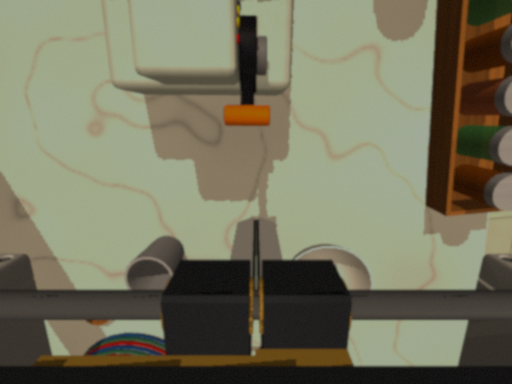

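The wrist shot shows the orange bar at (247,115), the shut fingers at (256,235), and the tumbler and bowl below the hand.

Run:
```python
from h import *
import pickle
i,s=pickle.load(open("w7.pkl","rb"))
p=(246.7,115.0);print(plane(i,p,.163).round(4))
print([np.round(v,4) for v in tri(i,p,viewer.camera_info("scene"),(214.7,167.5))],[np.round(v,4) for v in tri(i,p,viewer.camera_info("top"),(320.2,195.5))])
for x in (224,270): print(plane(i,(x,115),.163).round(4))
# arc of bar from spindle/yaw
yaw=-.1;R=np.array([[np.cos(yaw),-np.sin(yaw)],[np.sin(yaw),np.cos(yaw)]]);o=np.array([.5546,.0386])-R@[0,.045]
for th in np.arange(0,1.31,.15).tolist()+[1.05]:
    a=.7-th;l=R@[53,-100-75*np.cos(a)]/1000+o;print(round(th,2),l.round(4),round(.115+.075*np.sin(a),4))
```

```text
[ 0.5864 -0.169   0.163 ]
[array([ 0.5854, -0.1676,  0.1616]), np.float64(0.0034)] [array([ 0.587 , -0.1684,  0.1597]), np.float64(0.0017)]
[ 0.5663 -0.167   0.163 ]
[ 0.607 -0.171  0.163]
0.0 [ 0.5871 -0.168 ] 0.1633
0.15 [ 0.5865 -0.1746] 0.1542
0.3 [ 0.586  -0.1797] 0.1442
0.45 [ 0.5856 -0.1833] 0.1336
0.6 [ 0.5854 -0.1852] 0.1225
0.75 [ 0.5854 -0.1855] 0.1113
0.9 [ 0.5855 -0.1841] 0.1001
1.05 [ 0.5858 -0.1811] 0.0893
1.2 [ 0.5863 -0.1765] 0.079
1.05 [ 0.5858 -0.1811] 0.0893
```

Everything agrees: the bar is at (0.5865,-0.168,0.163) and the sleeve is centred to about 0.1 mm. Next I'll move above the bar and press along its arc.

Emit:
send_rows --series '[[[0, 0, 0], [0, 40, -10], 0], [[0, 0, 0], [0, 31, -20], 0], [[0, 0, 0], [0, 0, -20], 0], [[0, 0, 0], [0, 0, 0], 0], [[0, 0, 0], [0, 0, 0], 0]]'

```text
clock: 12.9
eef_pos: [0.5867, -0.1749, 0.1912]
tool_rot: [-0.474, -0.525, -0.474, 0.525]
force: [0.0, -1.2, 0.2]
gripper_width: 0.009
```

Emit:
send_rows --series '[[[0, 0, 0], [0, 0, -5], 0], [[0, 0, 0], [0, 0, -5], 0], [[0, 0, 0], [0, 0, -4], 0], [[0, 0, 0], [0, 0, 0], 0], [[0, 0, 0], [0, 0, 0], 0]]'

```text
clock: 13.4
eef_pos: [0.5864, -0.1757, 0.1766]
tool_rot: [-0.474, -0.525, -0.474, 0.525]
force: [-0.1, -0.8, 0.2]
gripper_width: 0.007
```

Emit:
send_rows --series '[[[0, 0, 0], [0, 0, -5], 0], [[0, 0, 0], [0, -1, -5], 0], [[0, 0, 0], [0, -1, -5], 0], [[0, 0, 0], [0, -1, -5], 0], [[0, 0, 0], [0, -1, -5], 0]]'

```text
clock: 13.9
eef_pos: [0.5867, -0.1874, 0.1558]
tool_rot: [-0.479, -0.521, -0.469, 0.528]
force: [-6.7, -14.6, 13.6]
gripper_width: 0.007
```

Emit:
send_rows --series '[[[0, 0, 0], [0, -1, -5], 0], [[0, 0, 0], [0, -1, -5], 0], [[0, 0, 0], [0, -1, -5], 0], [[0, 0, 0], [0, -1, -5], 0], [[0, 0, 0], [0, 0, -5], 0]]'

```text
clock: 14.4
eef_pos: [0.5888, -0.1884, 0.1297]
tool_rot: [-0.478, -0.524, -0.47, 0.525]
force: [-0.8, -6.7, 7.3]
gripper_width: 0.005
```

The reaction has an outward (−y) part, so I'll look before going deeper.

Run:
```python
from h import *
s=ctrl.get_state();print(s["eef_pos"],s["force"],toolR(s).as_matrix().round(3).tolist())
i,b=snap("wrist","w8");print(proj(i,s["eef_pos"]))
i,b2=snap("scene","scene8")
c=cv2.resize(b2[130:230,170:290],None,fx=4,fy=4,interpolation=cv2.INTER_CUBIC)
d=cv2.resize(b[120:300,150:360],None,fx=1.4,fy=1.4,interpolation=cv2.INTER_CUBIC)
o=np.zeros((400,800,3),np.uint8);o[:400,:480]=c;o[:252,480:774]=d;cv2.imwrite("pics/s8c.png",o)
```

```text
[ 0.58880795 -0.18843631  0.12966647] [-0.75976207 -6.66245191  7.2944168 ] [[0.007, 0.995, -0.102], [-0.009, -0.102, -0.995], [-1.0, 0.008, 0.009]]
[255.26917066 227.61883201]
```

View pics/s8c.png

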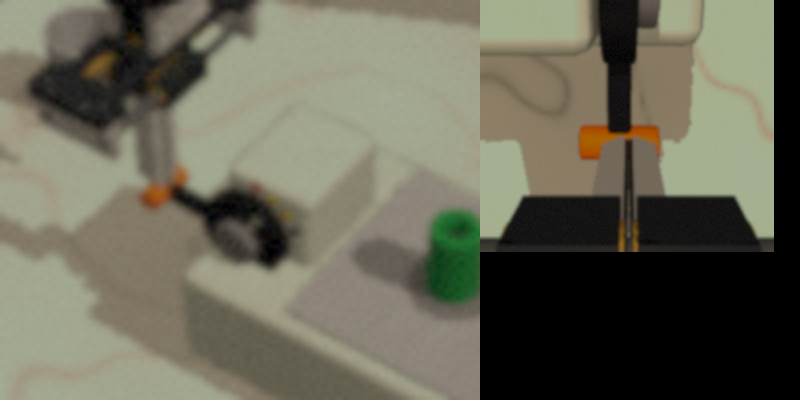

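Run:
```python
from h import *
i=viewer.camera_info("wrist");S=viewer.camera_info("scene")
for n,f in(("w","w8"),("s","scene8")):
    b=cv2.imread(f"pics/{f}.png");print([q for q in blobs(b,(5,150,80),(18,255,255),10)[0] if (n=="w" and 200<q[1][0]<300 and 190<q[1][1]<250) or (n=="s" and 195<q[1][0]<230 and 150<q[1][1]<200)])
yaw=-.1;R=np.array([[np.cos(yaw),-np.sin(yaw)],[np.sin(yaw),np.cos(yaw)]]);o=np.array([.5546,.0386])-R@[0,.045]
for th in (.3,.45,.55,.65,.75,.85):
    a=.7-th;P=lambda x:np.append(R@[x,-100-75*np.cos(a)]/1000+o,.115+.075*np.sin(a))
    print(th,P(53).round(4),"w",proj(i,P(53)).round(1),proj(i,P(33)).round(1),"s",proj(S,P(53)).round(1),proj(S,P(33)).round(1),proj(S,P(73)).round(1))
```

```text
[([221, 210, 57, 24, 712], [243.6, 218.6])]
[([206, 177, 7, 5, 28], [208.8, 178.7])]
0.3 [ 0.586  -0.1797  0.1442] w [250.8 227.9] [219. 228.] s [210.8 170.6] [215.  166.8] [206.5 174.6]
0.45 [ 0.5856 -0.1833  0.1336] w [251.  226.7] [221.1 226.8] s [210.  172.8] [214.2 168.9] [205.8 176.7]
0.55 [ 0.5855 -0.1848  0.1262] w [251.2 224.7] [222.4 224.8] s [209.8 174.4] [213.9 170.5] [205.6 178.3]
0.65 [ 0.5854 -0.1855  0.1187] w [251.3 221.7] [223.6 221.8] s [209.7 176.1] [213.9 172.2] [205.5 180. ]
0.75 [ 0.5854 -0.1855  0.1113] w [251.4 218. ] [224.6 218.1] s [209.9 177.9] [214. 174.] [205.7 181.8]
0.85 [ 0.5855 -0.1848  0.1038] w [251.5 213.7] [225.6 213.8] s [210.2 179.8] [214.3 175.9] [206.1 183.7]
```

Run:
```python
import cv2
b=cv2.imread("pics/scene8.png");c=cv2.resize(b[160:200,195:235],None,fx=14,fy=14,interpolation=cv2.INTER_CUBIC);cv2.imwrite("pics/s8d.png",c)
```

```text
(no output)
```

View pics/s8d.png

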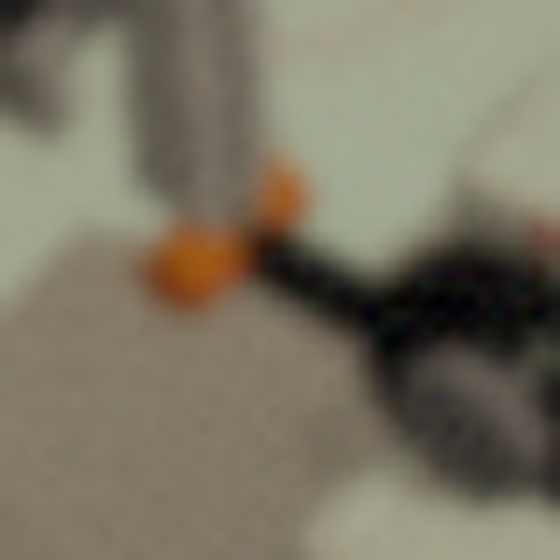

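The bar centre in the wrist view (row about 222) gives a dial angle of about 0.65. That matches a tip resting on top of the bar, so the side force is friction. I'll carry on down slowly.

Emit:
send_rows --series '[[[0, 0, 0], [0, 0, -4], 0], [[0, 0, 0], [0, 0, -4], 0], [[0, 0, 0], [0, 1, -4], 0], [[0, 0, 0], [0, 1, -3], 0], [[0, 0, 0], [0, 0, 0], 0]]'

```text
clock: 15.0
eef_pos: [0.5884, -0.1849, 0.1137]
tool_rot: [-0.477, -0.524, -0.471, 0.525]
force: [0.1, -5.3, 7.2]
gripper_width: 0.004
```

Emit:
send_rows --series '[[[0, 0, 0], [0, 1, -3], 0], [[0, 0, 0], [0, 0, -3], 0], [[0, 0, 0], [0, 0, -2], 0], [[0, 0, 0], [0, 0, 0], 0], [[0, 0, 0], [0, 0, 0], 0]]'

```text
clock: 15.5
eef_pos: [0.5883, -0.1828, 0.1053]
tool_rot: [0.476, 0.525, 0.472, -0.525]
force: [-0.1, -4.5, 5.9]
gripper_width: 0.006
```

Emit:
send_rows --series '[[[0, 0, 0], [0, 0, -2], 0], [[0, 0, 0], [0, 0, -2], 0], [[0, 0, 0], [0, 0, -2], 0], [[0, 0, 0], [0, 0, 0], 0], [[0, 0, 0], [0, 0, 0], 0]]'

```text
clock: 16.0
eef_pos: [0.5884, -0.1818, 0.0994]
tool_rot: [0.476, 0.525, 0.472, -0.524]
force: [1.3, -2.2, 6.1]
gripper_width: 0.003
```

Run:
```python
from h import *
s=ctrl.get_state();print(s["eef_pos"],s["force"])
i,b=snap("wrist","w9");S,b2=snap("scene","scene9")
cv2.imwrite("pics/s9c.png",np.hstack([cv2.resize(b2[130:240,170:290],(436,400),interpolation=cv2.INTER_CUBIC),cv2.resize(b[150:270,195:305],(364,400),interpolation=cv2.INTER_CUBIC)]))
print([q for q in blobs(b,(5,150,80),(18,255,255),10)[0] if 200<q[1][0]<300 and 180<q[1][1]<250])
print(blobs(b2,(45,120,40),(85,255,255))[0])
yaw=-.1;R=np.array([[np.cos(yaw),-np.sin(yaw)],[np.sin(yaw),np.cos(yaw)]]);o=np.array([.5546,.0386])-R@[0,.045]
for th in (.85,.95,1.05,1.15,1.25):
    a=.7-th;P=lambda x,dy=0,dz=0:np.append(R@[x,-100-75*np.cos(a)+dy]/1000+o,.115+.075*np.sin(a)+dz/1000)
    print(th,P(53)[2].round(4),"w",proj(i,P(33)).round(1),"s",proj(S,P(53)).round(1),proj(S,P(73)).round(1))
print("sleeve base/top proj",proj(S,[.5546,.0386,.1]),proj(S,[.5546,.0386,.16]))
```

```text
[ 0.58836589 -0.18175039  0.09938953] [ 1.28792209 -2.20479566  6.08717384]
[([223, 213, 19, 24, 353], [230.6, 223.5]), ([261, 213, 19, 22, 177], [272.6, 219.2])]
[([504, 59, 8, 11, 36], [507.9, 63.4]), ([487, 69, 25, 50, 277], [501.2, 96.7]), ([506, 82, 6, 11, 30], [508.9, 86.9]), ([507, 97, 5, 10, 21], [509.4, 101.5]), ([484, 105, 8, 11, 27], [487.6, 110.1]), ([479, 113, 13, 14, 53], [485.1, 120.1]), ([493, 118, 19, 14, 88], [504.0, 124.0]), ([277, 183, 13, 22, 239], [283.3, 193.8]), ([130, 260, 14, 14, 102], [136.3, 267.7]), ([182, 288, 16, 13, 119], [189.7, 293.9])]
0.85 0.1038 w [221.9 234.7] s [210.2 179.8] [206.1 183.7]
0.95 0.0964 w [223.1 228.5] s [210.8 181.7] [206.6 185.6]
1.05 0.0893 w [224.  221.8] s [211.5 183.7] [207.4 187.6]
1.15 0.0824 w [224.9 214.7] s [212.4 185.7] [208.3 189.6]
1.25 0.0758 w [225.6 207.4] s [213.5 187.7] [209.4 191.6]
sleeve base/top proj [281.88191363 200.59466837] [283.05914707 186.03220345]
```

View pics/s9c.png

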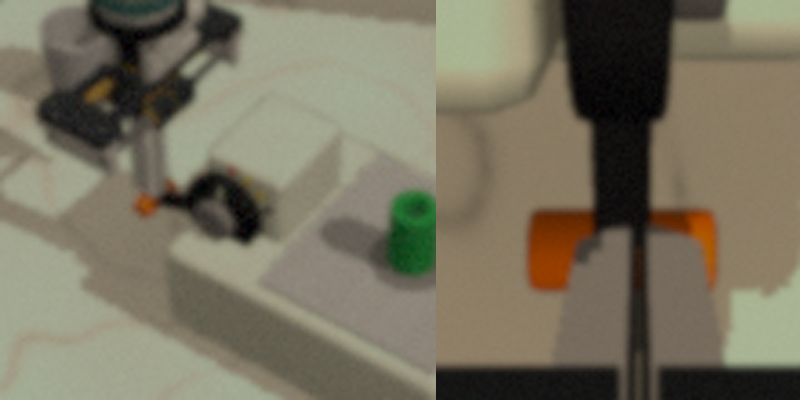

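The bar spans rows 213–237 (centre about 225), which gives about 1.00 rad. The TCP height gives about 1.03, and the sleeve is still home. I'll nudge down 1 mm and hold.

Emit:
send_rows --series '[[[0, 0, 0], [0, 0, -1], 0], [[0, 0, 0], [0, 0, 0], 0], [[0, 0, 0], [0, 0, 0], 0], [[0, 0, 0], [0, 0, 0], 0], [[0, 0, 0], [0, 0, 0], 0]]'

```text
clock: 16.6
eef_pos: [0.5884, -0.1816, 0.0987]
tool_rot: [0.476, 0.525, 0.472, -0.524]
force: [0.6, -1.6, 8.3]
gripper_width: 0.004
```

Emit:
send_rows --series '[[[0, 0, 0], [0, 0, 0], 0], [[0, 0, 0], [0, 0, 0], 0], [[0, 0, 0], [0, 0, 0], 0], [[0, 0, 0], [0, 0, 0], 0], [[0, 0, 0], [0, 0, 0], 0]]'

```text
clock: 17.1
eef_pos: [0.5884, -0.1816, 0.0987]
tool_rot: [0.476, 0.525, 0.472, -0.524]
force: [0.6, -3.2, 7.9]
gripper_width: 0.005
```

Emit:
send_rows --series '[[[0, 0, 0], [0, 0, 0], 0], [[0, 0, 0], [0, 0, 0], 0], [[0, 0, 0], [0, 0, 0], 0], [[0, 0, 0], [0, 0, 0], 0], [[0, 0, 0], [0, 0, 0], 0]]'

```text
clock: 17.6
eef_pos: [0.5884, -0.1816, 0.0987]
tool_rot: [0.476, 0.525, 0.472, -0.524]
force: [0.5, -3.0, 9.0]
gripper_width: 0.005
```

Emit:
send_rows --series '[[[0, 0, 0], [0, 0, 0], 0], [[0, 0, 0], [0, 0, 0], 0], [[0, 0, 0], [0, 0, 0], 0], [[0, 0, 0], [0, 0, 0], 0], [[0, 0, 0], [0, 0, 0], 0]]'

```text
clock: 18.1
eef_pos: [0.5884, -0.1816, 0.0987]
tool_rot: [0.476, 0.525, 0.472, -0.524]
force: [0.6, -2.3, 8.0]
gripper_width: 0.002
```

Emit:
send_rows --series '[[[0, 0, 0], [0, 0, 0], 0], [[0, 0, 0], [0, 0, 0], 0], [[0, 0, 0], [0, 0, 0], 0], [[0, 0, 0], [0, 0, 0], 0], [[0, 0, 0], [0, 0, 0], 0]]'

```text
clock: 18.6
eef_pos: [0.5884, -0.1816, 0.0987]
tool_rot: [0.476, 0.525, 0.472, -0.524]
force: [0.7, -2.2, 7.8]
gripper_width: 0.002
```

Run:
```python
from h import *
s=ctrl.get_state();print(s["clock"],s["eef_pos"],s["force"])
i,b=snap("wrist","w10");S,b2=snap("scene","scene10")
print([q for q in blobs(b,(5,150,80),(18,255,255),10)[0] if 200<q[1][0]<300 and 180<q[1][1]<250])
print([q for q in blobs(b2,(45,120,40),(85,255,255))[0] if 270<q[1][0]<300])
cv2.imwrite("pics/s10c.png",cv2.resize(b2[130:240,190:310],None,fx=4,fy=4,interpolation=cv2.INTER_CUBIC))
yaw=-.1;R=np.array([[np.cos(yaw),-np.sin(yaw)],[np.sin(yaw),np.cos(yaw)]]);o=np.array([.5546,.0386])-R@[0,.045]
for th in (.95,1.05,1.15):
    a=.7-th;print(th,proj(i,np.append(R@[33,-100-75*np.cos(a)]/1000+o,.115+.075*np.sin(a))).round(1))
```

```text
18.6 [ 0.58843236 -0.181639    0.0987433 ] [ 0.72850986 -2.18632139  7.78604007]
[([223, 213, 19, 24, 359], [230.7, 223.3]), ([261, 213, 19, 22, 173], [272.5, 219.2])]
[([277, 183, 13, 22, 240], [283.3, 193.8])]
0.95 [222.9 229. ]
1.05 [223.9 222.3]
1.15 [224.7 215.2]
```

View pics/s10c.png

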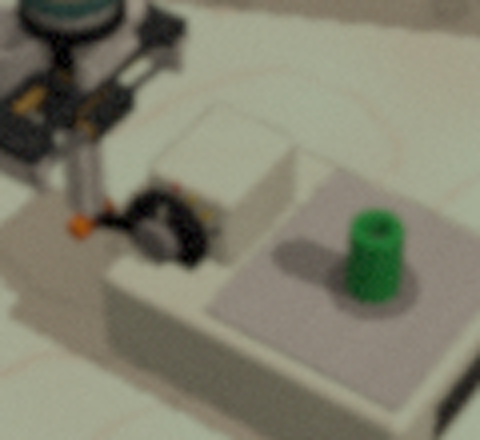

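The fingers rest steadily on the bar at (80,225) in the crop, with the lever sloping below level and about 8 N of push. The sleeve stands home at (375,255). I'm handing in.

```bash
python3 -c "
from plant import close_job
print(close_job())"
```

```text
the job is handed in; nothing more can be done
None
```

I set the green sleeve over the spindle and let go of it. I then pressed the orange lever past the first two clicks and held it at the third for over 2 s, still holding when I handed in at about 18.7 s. No verdict is reported.

- **Sleeve:** After release it measured within about 0.1 mm of the spindle's measured axis. It looked upright and fully down on the deck, and its place in the scene image did not change while the lever was held.
- **Lever:** The dial stood at about 1.04 rad by tool height and about 1.00–1.01 rad by wrist image. The two differ by about 0.03–0.04 rad, but both are inside 0.92–1.18. The push was a steady 8 N or so and the tool position did not change.
- **Side force:** Early in the press the tool felt up to 15 N of outward side force. I stopped and looked, took it for friction from the tip resting on top of the bar, and it fell to about 2 N at the hold.
- **Not checked:** I did not re-measure the tumbler, jar, mug, bowl and tin at the end. No contact with any of them was seen or felt.

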